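# Sweep bottle caps off the bar board into the waste pan

### The arm

A 6-joint arm with a two-finger parallel gripper is mounted at the origin on the work surface. World frame = base frame: x ahead of the robot, y to its left, z up, the work surface at z = 0. Lengths are in m, angles in degrees, forces in N, time in s.
With the tool pointing down it reaches from about 0.25 to 0.725 m from the base axis. Payload 9.7 kg.
Tool frame: the origin (TCP) lies midway between the tips of the shut fingers; the grasp point (between the pads) lies 19 mm behind it (bot.pinch_z is the distance from the TCP to the grasp point, in m); z points along the fingers, y is the line along which they close (so a half turn about z gives the same grasp; the last joint's range is limited). The gripper opens to 85 mm and grips with 20 to 120 N. Pads are 22 mm wide; open, the fingers measure 114 mm over their backs; the gripper's body (76 mm by 85 mm) begins 54 mm behind the grasp point. The pads swing forward as they close: fully open they stand 13 mm farther back than shut.
Start: joints at [-67.666, 4.979, 10.078, 95.1, 0, 90], TCP at [0.209, -0.509, 0.231] pointing down, gripper open.
Joint ranges: [-179.16, 179.16], [-48.56, 103.87], [-65.8, 70.77], [-126.05, 130.52], [-82.76, 87.17], [-180, 180]. Speed limits (degrees/s): [127.2, 127.2, 147.25, 180, 180, 180].

### API

Orientations are given as [roll, pitch, yaw] about the fixed x, y, z axes, in that order (R = Rz(yaw) Ry(pitch) Rx(roll)).
In Python, from workcell import sensors, camera, ticket, bot gives the robot as it stands.
- The arm moves only by the shell command python3 -m handwheel 'ROWS' [FORCE]. ROWS is a JSON object of lists of equal length, an entry for each row: "gripper": the opening, from -1 (shut) to 1 (fully open); "slide": the shift along the tool's x, y, z in mm, a list of three; "yaw": the turn about the tool's z in rad. A call has 1 to 8 rows; each row shifts and turns the commanded pose from where the row before left it, along the tool's axes as they then stand; what a row does not reach is not made up. A row lasts 1/12 s, in which the tool goes at most 41.7 mm and 7.16 degrees, less where a joint would pass 70% of its speed; a pose out of reach is approached as far as the arm can. A call is refused whole if a number of a shift passes 41.7 or a number of a turn 0.125, either way. A call with a gripper value outside its range is refused whole. The fingers move at their own pace and stop on an object; FORCE is the grip in N (left out, the last holds). Time passes only in rows, so rows that do not move let the fingers close. It gives the time, the measured TCP pose, the force, the opening and the grip force at its end, in the units of the state.
- sensors.get_obs(): the state, without advancing time (a new reading comes with each control period).
- camera(name): name is "side" or "top" or "wrist"; returns a dict with "img" (384x512x3 uint8, red, green, blue), "fx", "fy", "cx", "cy" (pixels), "R" (3x3) and "t" (3): a world point X has camera coordinates R X + t. Camera axes: x right, y down, z forward; pixel columns grow to the right and rows downward; lengths in m; the calibration is good to about 2 mm. A picture is of the moment at which its call begins. There is no depth.
- ticket.job_done(): hands the job in; it is judged then, once.
The state is a dict: "time": time; "q": joint angles; "qd": joint speeds; "joint_efforts": joint torques, N m; "ee_pos": TCP position; "tcp_rot": TCP orientation; "wrist_force": force on the tool from outside, world axes, zero at the start; "torque": the same for the moment, N m; "opening": finger opening in m; "grasp_force": force on a finger pad.
Only numpy, scipy, OpenCV 4.12 (cv2) and the standard library are available. Lean on these libraries where they do the work, as an engineer would, in place of code of your own. Each camera call takes 0.05 s, during which the arm holds its last target. There are 200 camera calls.

### The job

Clear the bar board: with your fingertips, sweep the three bottle caps (red, gold, green) across the board and through the waste opening so that all three end up in the steel pan underneath. Push them along the board, do not pick any of them up, and leave the jigger, the shot glass and the two beer bottles standing where they are.

Things in the scene. Friction and masses are not known exactly. Their poses are not given: they have to be found in the camera images.
- board: bamboo bar prep board on two side panels, fixed to the table: 320 mm (its x) by 500 mm (its y), flat top 95 mm above the table with no rim, board 20 mm thick. Origin: on the table under the centre of the board; z up; the waste opening is at its +y end. It is turned at most 0.22 rad from the world axes
- opening (a point): centre of the rectangular waste opening, in the plane of the board's top: the hole measures 220 mm along the board's x and 90 mm along the board's y, straight through the 20 mm board, with a thin steel liner flush with the top; its near edge is 45 mm to the -y side of this point. Axes as the board's
- pan_floor (a point): centre of the inner floor of the steel pan fixed under the opening, 88 mm below the board's top: inside it measures 249 mm along the board's x by 152 mm along its y, wider than the opening all round, and its walls reach almost to the board's underside. Axes as the board's
- cap_red: red metal crown bottle cap lying flat on the board, open side down: 31 mm across, 6 mm high, 10 to 14 g, slides freely. Origin: centre of its underside (cap top at +6 mm). At the start the caps' centres are at least 35 mm apart along the board's x, within 70 mm of its middle line, and 57 to 227 mm short of the opening's near edge along the board's y
- cap_gold: gold-yellow metal crown bottle cap lying flat on the board, open side down: 31 mm across, 6 mm high, 10 to 14 g, slides freely. Origin: centre of its underside (cap top at +6 mm). At the start the caps' centres are at least 35 mm apart along the board's x, within 70 mm of its middle line, and 57 to 227 mm short of the opening's near edge along the board's y
- cap_green: dark green metal crown bottle cap lying flat on the board, open side down: 31 mm across, 6 mm high, 10 to 14 g, slides freely. Origin: centre of its underside (cap top at +6 mm). At the start the caps' centres are at least 35 mm apart along the board's x, within 70 mm of its middle line, and 57 to 227 mm short of the opening's near edge along the board's y
- jigger: small steel double jigger (hourglass measure), 40 mm across and 60 mm high, standing loose on the board near one long edge, 132 mm from the board's centre line along the board's x. Origin: centre of its foot. Leave it alone
- shot_glass: clear shot glass, 44 mm across and 55 mm high, standing loose on the board near the other long edge, 132 mm from the centre line. Origin: centre of its foot. Leave it alone
- bottle_amber: open brown beer bottle, 61 mm across and 230 mm high, standing loose on the table beyond the board's -y end. Origin: centre of its foot. Leave it alone
- bottle_green: open green beer bottle, 61 mm across and 230 mm high, standing loose on the table beyond the board's -y end. Origin: centre of its foot. Leave it alone

How it is judged:
By the outcome, as a careful person would: the job done as asked, in the order asked, and still so for the second after the job is handed in, with the robot touching nothing.
It also fails if it takes over 54 s, if anything falls off the work surface, if the arm or the gripper's body presses on something with over 40 N, if the wrist force passes 120 N, or if a joint passes its speed limit or range.

## Working session

There is one attempt and no reset: what is moved stays moved. The work goes in short steps, Python scripts to look and compute and a shell command to move; the robot and the scene stay as the last step left them, time stands still between calls to the robot, and variables do not carry over. Pictures are saved under pics/ and viewed, at most 10 in all, crops included, and the job is handed in when it is done.

```bash
mkdir -p pics
python3 - <<'E'
from workcell import sensors,camera
import cv2,numpy as np
o=sensors.get_obs();print(o)
for n in("top","side"):
    c=camera(n);cv2.imwrite(f"pics/{n}0.png",c["img"][:,:,::-1]);np.savez(f"pics/{n}0.npz",**c)
    print(n,c["fx"],c["cx"],c["cy"],c["R"],c["t"])
a=[cv2.imread(f"pics/{n}0.png") for n in("top","side")]
E
```

```text
{'time': 0.0, 'q': array([-6.76656266e+01,  5.01051096e+00,  1.00322834e+01,  9.51006916e+01,
        1.18508879e-03,  8.99999044e+01]), 'qd': array([ 0.033626  ,  0.00990778, -0.0071694 , -0.02347385,  0.10603652,
        0.12002039]), 'joint_efforts': array([-3.94074877e-04, -5.20390606e+01,  4.64804149e+01,  1.61366706e-02,
        7.31939599e-05, -2.47799989e-05]), 'ee_pos': array([ 0.20891589, -0.50850488,  0.2305693 ]), 'tcp_rot': array([-1.79921081e+02, -1.18521935e-03,  2.23344674e+01]), 'wrist_force': array([ 0.27160826, -0.31780118, -0.86968978]), 'torque': array([ 0.04499097, -0.05620043,  0.01699491]), 'grasp_force': 0.0, 'opening': 0.08551682240295692}
top 412.6032067000187 250.87042380667165 191.64804130964305 [[ 0.02739961 -0.99929276  0.02575346]
 [-0.99051664 -0.03061083 -0.13393941]
 [ 0.13463302 -0.02183934 -0.99065483]] [-0.11200988  0.54457946  1.09723098]
side 443.46481088073574 258.13752400874097 191.13717151899485 [[-9.86880200e-01 -1.61452281e-01  7.94710185e-04]
 [-1.08132791e-01  6.57292576e-01 -7.45837629e-01]
 [ 1.19894829e-01 -7.36138323e-01 -6.66127315e-01]] [0.53957796 0.15740934 0.83534507]
```

View pics/top0.png

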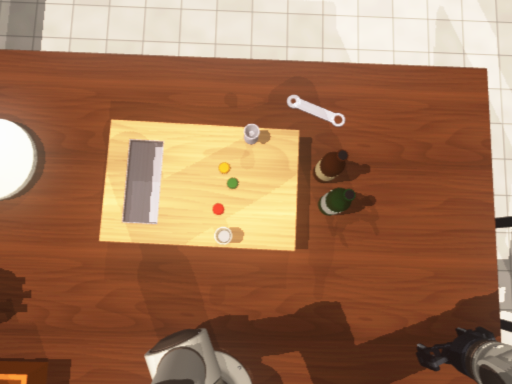

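View pics/side0.png

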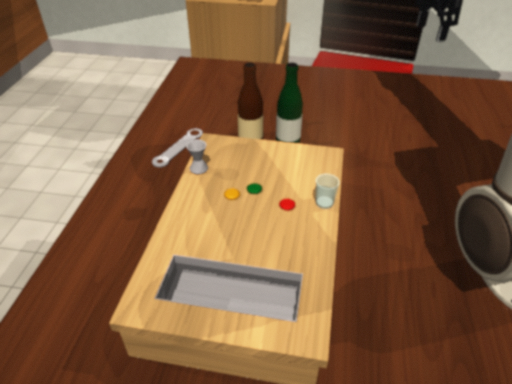

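The top view shows the board's corners at about (110,121), (299,129), (295,250) and (100,241), with the opening at columns 125–162. The caps are red (218,209), gold (224,168) and green (233,183). The jigger is at (251,135) and the shot glass at (224,236). The side view shows red (287,204), gold (232,194) and green (255,188).

```bash
cat > h.py <<'E'
import cv2,numpy as np
def ray(c,u,v):
    d=np.array([(u-c["cx"])/c["fx"],(v-c["cy"])/c["fy"],1.]);return -c["R"].T@c["t"],c["R"].T@d
def plane(c,u,v,z):
    o,d=ray(c,u,v);return o+d*(z-o[2])/d[2]
def tri(c1,p1,c2,p2):
    o1,d1=ray(c1,*p1);o2,d2=ray(c2,*p2)
    s=np.linalg.lstsq(np.c_[d1,-d2],o2-o1,rcond=None)[0]
    a,b=o1+s[0]*d1,o2+s[1]*d2;return (a+b)/2,np.linalg.norm(a-b)
def cen(m,lo=20,hi=1500):
    n,l,s,c=cv2.connectedComponentsWithStats(m.astype(np.uint8))
    return [(s[i,4],c[i].round(2),s[i,:4]) for i in range(1,n) if lo<s[i,4]<hi]
def caps(c):
    h=cv2.cvtColor(c["img"],cv2.COLOR_RGB2HSV);H,S,V=[h[:,:,i].astype(int) for i in range(3)]
    M=np.zeros(H.shape,bool);M[100:320,90:345]=1
    return dict(red=cen(M&((H<4)|(H>176))&(S>200)&(V>150)),gold=cen(M&(H>18)&(H<30)&(S>205)&(V>150)),green=cen(M&(H>45)&(H<80)&(S>150)&(V>40)))
E
python3 - <<'E'
from h import *
T=np.load("pics/top0.npz");S=np.load("pics/side0.npz")
a,b=caps(T),caps(S)
for k in a:print(k,a[k],b[k])
# board mask in the top view
h=cv2.cvtColor(T["img"],cv2.COLOR_RGB2HSV)
m=((h[:,:,2]>170)&(h[:,:,0]>10)&(h[:,:,0]<30)&(h[:,:,1]>60)).astype(np.uint8);m[:100]=0;m[270:]=0
cs=max(cv2.findContours(m,cv2.RETR_EXTERNAL,cv2.CHAIN_APPROX_NONE)[0],key=cv2.contourArea)[:,0]
P=np.array([plane(T,u,v,.095)[:2] for u,v in cs]);r=cv2.minAreaRect(P.astype(np.float32));print("board",r,cv2.boxPoints(r))
g=((h[:,:,1]<60)&(h[:,:,2]>60)).astype(np.uint8);g[:,:115]=0;g[:,170:]=0;g[:130]=0;g[232:]=0
cs=max(cv2.findContours(g,cv2.RETR_EXTERNAL,cv2.CHAIN_APPROX_NONE)[0],key=cv2.contourArea)[:,0]
P=np.array([plane(T,u,v,.095)[:2] for u,v in cs]);r=cv2.minAreaRect(P.astype(np.float32));print("hole",r,cv2.boxPoints(r))
for n,u,v in(("jig",252,140),("glass",223.5,240)):print(n,plane(T,u,v,.095))
for n,p,q in(("red",(218,209),(287,204)),("gold",(224,168),(232,194)),("green",(233,183),(255,188))):print(n,tri(T,p,S,q))
E
```

```text
red [] [(np.int32(107), array([286.81, 204.05]), array([280, 200,  14,  10], dtype=int32))]
gold [(np.int32(45), array([224.67, 166.82]), array([220, 164,   9,   9], dtype=int32))] [(np.int32(113), array([231.47, 193.54]), array([225, 189,  14,  10], dtype=int32))]
green [] [(np.int32(222), array([291.62, 107.29]), array([283, 100,  18,  18], dtype=int32)), (np.int32(102), array([254.03, 188.12]), array([248, 184,  13,   9], dtype=int32))]
board ((0.5565478801727295, 0.035565346479415894), (0.503921627998352, 0.3243005871772766), 88.58141326904297) [[ 0.3882096  -0.21230398]
 [ 0.7124108  -0.22033252]
 [ 0.7248862   0.2834347 ]
 [ 0.40068495  0.2914632 ]]
hole ((0.5603514313697815, 0.1859024465084076), (0.08782943338155746, 0.21935932338237762), 88.65010070800781) [[0.44966763 0.14458375]
 [0.6689661  0.13941608]
 [0.67103523 0.22722115]
 [0.45173675 0.23238881]]
jig [ 0.67842462 -0.09404314  0.095     ]
glass [ 0.41249181 -0.02801362  0.095     ]
red (array([ 0.49253064, -0.01101297,  0.0971444 ]), np.float64(0.0017003168870985237))
gold (array([ 0.60100044, -0.0225076 ,  0.09639922]), np.float64(0.0017277318635252142))
green (array([ 0.56096655, -0.04748473,  0.09618725]), np.float64(0.00021630187169545227))
```

```bash
python3 -m handwheel '{"gripper":[-0.76,-0.76,-0.76,-0.76,-0.76,-0.76,-0.76,-0.76],"slide":[[0,0,-10],[0,0,-10],[0,0,-10],[0,0,-10],[0,0,-10],[0,0,-10],[0,0,-10],[0,0,0]],"yaw":[-0.12,-0.12,-0.12,-0.12,-0.12,-0.12,-0.12,-0.12]}' 30
python3 - <<'E'
from h import *
T=np.load("pics/top0.npz");S=np.load("pics/side0.npz")
def c2(c,H0,H1,s,u,v,w=12):
    h=cv2.cvtColor(c["img"],cv2.COLOR_RGB2HSV).astype(int);H=h[:,:,0]
    hh=(H>=H0)&(H<=H1) if H0<H1 else (H>=H0)|(H<=H1)
    m=np.zeros(H.shape,bool);m[v-w:v+w,u-w:u+w]=1
    r=cen(m&hh&(h[:,:,1]>s),10);r.sort(key=lambda t:-t[0]);return r[0]
for n,a,p,q in(("red",(174,7,170),(218,209),(287,204)),("gold",(19,32,195),(224,168),(232,194)),("green",(40,85,120),(233,183),(255,188))):
    x,y=c2(T,*a,*p),c2(S,*a,*q);P,e=tri(T,x[1],S,y[1])
    print(n,x[:2],y[:2],P.round(4),e.round(4),plane(T,*x[1],.101).round(4),plane(S,*y[1],.101).round(4))
# foot points read in the side picture: glass, jigger, bottles
for n,u,v,z in(("glass",325,200,.095),("jig",199,169,.095)):print(n,plane(S,u,v,z).round(3))
for n,u,v in(("amber",250,133),("green",290,137)):print(n,plane(S,u,v,0).round(3))
for n,u,v,w,x in(("hole nearL",174,258,131,141),):print(n,tri(T,(162,141),S,(176,258)))
E
```

```text
time: 0.77
ee_pos: [0.2091, -0.509, 0.3029]
tcp_rot: [179.9, 0.1, 77.7]
wrist_force: [-0.3, -0.7, 0.7]
opening: 0.0104
grasp_force: 0.0
red (np.int32(92), array([217.95, 208.87])) (np.int32(142), array([286.84, 203.97])) [ 0.4928 -0.0109  0.0973] 0.0017 [ 0.4917 -0.0111  0.101 ] [ 0.4934 -0.0071  0.101 ]
gold (np.int32(77), array([223.84, 167.56])) (np.int32(120), array([231.5 , 193.47])) [ 0.6018 -0.0221  0.098 ] 0.0017 [ 0.6004 -0.0223  0.101 ] [ 0.6019 -0.019   0.101 ]
green (np.int32(68), array([232.01, 182.85])) (np.int32(114), array([254.06, 188.23])) [ 0.5617 -0.0449  0.0975] 0.0011 [ 0.5606 -0.045   0.101 ] [ 0.5616 -0.0411  0.101 ]
glass [ 0.423 -0.036  0.095]
jig [ 0.686 -0.089  0.095]
amber [ 0.63  -0.372  0.   ]
green [ 0.522 -0.371  0.   ]
hole nearL (array([0.6661986 , 0.1440429 , 0.09071685]), np.float64(0.0048161549373228075))
```

```bash
python3 -m handwheel '{"gripper":[-0.76,-0.76,-0.76,-0.76,-0.76,-0.76,-0.76,-0.76],"slide":[[0,0,0],[0,0,0],[30,24.5,0],[30,24.5,0],[30,24.5,0],[30,24.5,0],[30,24.5,0],[30,24.5,0]],"yaw":[-0.095,-0.095,0,0,0,0,0,0]}'
python3 -m handwheel '{"gripper":[-0.76,-0.76,-0.76,-0.76,-0.76,-0.76,-0.76,-0.76],"slide":[[30,24.5,0],[30,24.5,0],[30,24.5,0],[30,24.5,0],[30,24.5,0],[30,24.5,0],[30,24.5,0],[30,24.5,0]],"yaw":[0,0,0,0,0,0,0,0]}'
```

```text
time: 1.43
ee_pos: [0.3623, -0.3318, 0.3011]
tcp_rot: [-180.0, -0.0, 88.2]
wrist_force: [-0.1, -0.9, -0.4]
opening: 0.0104
grasp_force: 0.0
time: 2.1
ee_pos: [0.5657, -0.0977, 0.301]
tcp_rot: [-180.0, -0.0, 88.2]
wrist_force: [1.2, 0.0, -0.1]
opening: 0.0103
grasp_force: 0.0
```

Run:
```python
from workcell import sensors,camera
import cv2,numpy as np
c=camera("wrist");cv2.imwrite("pics/w1.png",c["img"][:,:,::-1]);np.savez("pics/w1.npz",**c);print(sensors.get_obs()["ee_pos"])
```

```text
[ 0.5691281  -0.09331613  0.2992692 ]
```

View pics/w1.png

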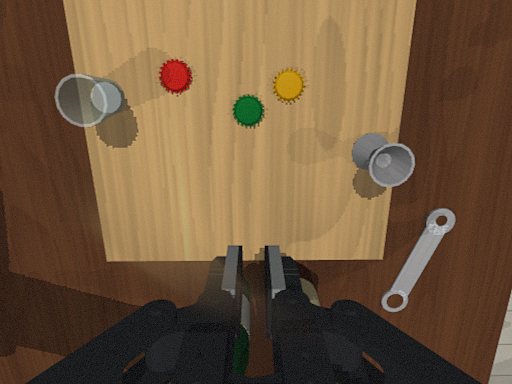

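The wrist view shows red at (175,76), gold at (289,85) and green at (248,111). The shot glass foot is near (108,98) and the jigger foot near (370,150). The fingertips are at (235–277,248).

Run:
```python
from h import *
W=np.load("pics/w1.npz");T=np.load("pics/top0.npz")
for n,p,q in(("red",(175,76),(217.95,208.87)),("gold",(289,85),(223.84,167.56)),("green",(248,111),(232.0,182.85))):print(n,plane(W,*p,.101).round(4),tri(W,p,T,q))
for n,p in(("glass",(108,98)),("jig",(370,150))):print(n,plane(W,*p,.095).round(4))
```

```text
red [ 0.4952 -0.0112  0.101 ] (array([ 0.49273614, -0.01077433,  0.08975079]), np.float64(0.0006658985222178193))
gold [ 0.6039 -0.0226  0.101 ] (array([ 0.60544129, -0.02222652,  0.07872227]), np.float64(0.002369751758045831))
green [ 0.5637 -0.0458  0.101 ] (array([ 0.56285487, -0.04572872,  0.09122748]), np.float64(0.002414899041488972))
glass [ 0.4255 -0.0297  0.095 ]
jig [ 0.689  -0.0897  0.095 ]
```

```bash
python3 -m handwheel '{"gripper":[-0.76,-0.76,-0.76,-0.76,-0.76,-0.76,-0.76,-0.76],"slide":[[0,-6,35],[0,0,35],[0,0,35],[0,0,35],[0,0,30],[0,0,10],[0,0,5],[0,0,0]],"yaw":[0,0,0,0,0,0,0,0]}'
python3 -m handwheel '{"gripper":[-0.76,-0.76,-0.76,-0.76],"slide":[[0,0,3],[0,0,3],[0,0,1],[0,0,0]],"yaw":[0,0,0,0]}'
```

```text
time: 2.82
ee_pos: [0.5587, -0.0994, 0.1163]
tcp_rot: [-180.0, -0.0, 88.2]
wrist_force: [0.1, 0.5, 0.7]
opening: 0.0104
grasp_force: 0.0
time: 3.15
ee_pos: [0.5592, -0.0994, 0.1099]
tcp_rot: [179.9, 0.0, 88.2]
wrist_force: [0.4, 0.9, -0.4]
opening: 0.0103
grasp_force: 0.0
```

```bash
python3 -m handwheel '{"gripper":[-0.76,-0.76,-0.76,-0.76],"slide":[[0,2,3],[0,0,3],[0,0,2],[0,0,0]],"yaw":[0,0,0,0]}'
python3 -m handwheel '{"gripper":[-0.76,-0.76],"slide":[[0,0,2],[0,0,0]],"yaw":[0,0]}'
```

```text
time: 3.48
ee_pos: [0.5606, -0.0994, 0.1006]
tcp_rot: [-179.9, -0.0, 88.2]
wrist_force: [0.1, -0.1, -0.4]
opening: 0.0102
grasp_force: 0.0
time: 3.65
ee_pos: [0.5607, -0.0994, 0.0989]
tcp_rot: [-180.0, -0.0, 88.2]
wrist_force: [-0.4, -0.0, -0.8]
opening: 0.0106
grasp_force: 0.0
```

Run:
```python
from workcell import camera
from h import *
c=camera("side");cv2.imwrite("pics/s1.png",cv2.resize(c["img"][120:250,180:350,::-1],None,fx=4,fy=4,interpolation=cv2.INTER_CUBIC))
```

```text
(no output)
```

View pics/s1.png

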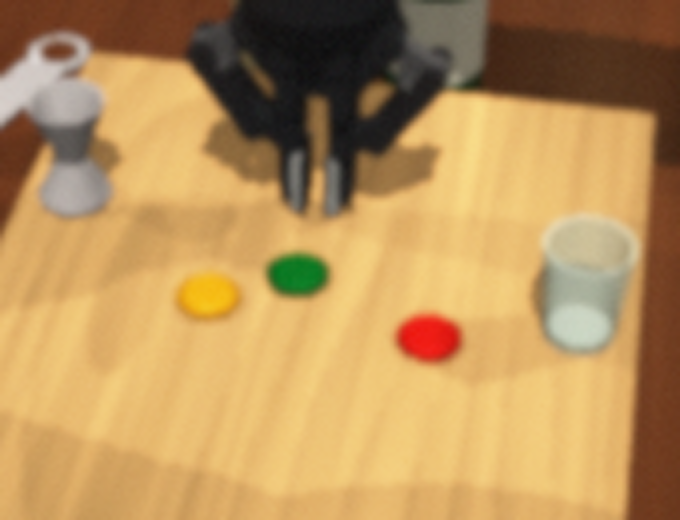

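```bash
python3 -m handwheel '{"gripper":[-0.76,-0.76,-0.76,-0.76,-0.76,-0.76,-0.76,-0.76],"slide":[[8,0,1],[8,0,0],[6,0,0],[6,0,0],[6,-0.7,0],[8,-0.8,0],[9,-1,0],[9,-1,0]],"yaw":[0,0,0,0,0,0,0,0]}'
python3 -m handwheel '{"gripper":[-0.76,-0.76,-0.76,-0.76,-0.76,-0.76,-0.76,-0.76],"slide":[[10,-1,0],[10,-1,0],[10,-1,0],[10,-1,0],[10,-1,0],[10,-1,0],[10,-1,0],[10,-1,0]],"yaw":[0,0,0,0,0,0,0,0]}'
python3 - <<'E'
from workcell import camera
from h import *
c=camera("side");cv2.imwrite("pics/s2.png",cv2.resize(c["img"][120:320,120:350,::-1],None,fx=3,fy=3,interpolation=cv2.INTER_CUBIC))
E
```

```text
time: 4.37
ee_pos: [0.5591, -0.0384, 0.0983]
tcp_rot: [180.0, 0.0, 88.2]
wrist_force: [0.4, -0.0, 0.5]
opening: 0.0099
grasp_force: 0.0
time: 5.03
ee_pos: [0.5536, 0.0418, 0.0983]
tcp_rot: [-180.0, 0.0, 88.2]
wrist_force: [0.5, 0.3, 0.4]
opening: 0.0101
grasp_force: 0.0
```

View pics/s2.png

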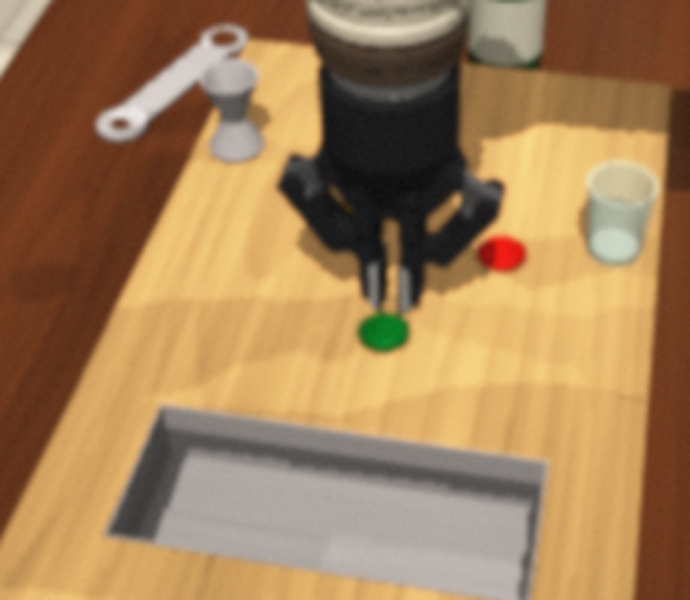

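Green sits at (385,332), centred just ahead of the tips, and the near edge of the opening is at about row 430. I'll continue straight.

```bash
python3 -m handwheel '{"gripper":[-0.76,-0.76,-0.76,-0.76,-0.76,-0.76,-0.76,-0.76],"slide":[[10,0,0],[10,0,0],[10,0,0],[10,0,0],[10,0,0],[10,0,0],[9,0,0],[9,0,0]],"yaw":[0,0,0,0,0,0,0,0]}'
python3 -m handwheel '{"gripper":[-0.76,-0.76,-0.76,-0.76,-0.76,-0.76],"slide":[[9,0,0],[9,0,0],[9,0,0],[9,0,0],[5,0,0],[0,0,0]],"yaw":[0,0,0,0,0,0]}'
python3 - <<'E'
from workcell import camera
from h import *
c=camera("side");print(caps(c));c=camera("top");cv2.imwrite("pics/t2.png",cv2.resize(c["img"][110:260,90:310,::-1],None,fx=3,fy=3,interpolation=cv2.INTER_CUBIC))
E
```

```text
time: 5.75
ee_pos: [0.5561, 0.1198, 0.0983]
tcp_rot: [-180.0, 0.0, 88.2]
wrist_force: [-0.1, -0.2, 0.9]
opening: 0.01
grasp_force: 0.1
time: 6.25
ee_pos: [0.5574, 0.1609, 0.0982]
tcp_rot: [-180.0, -0.0, 88.3]
wrist_force: [-0.2, -0.6, 0.1]
opening: 0.0099
grasp_force: 0.0
{'red': [(np.int32(107), array([286.81, 204.05]), array([280, 200,  14,  10], dtype=int32))], 'gold': [], 'green': [(np.int32(227), array([289.33, 107.01]), array([281, 100,  20,  18], dtype=int32)), (np.int32(156), array([238.08, 298.71]), array([231, 293,  15,  13], dtype=int32))]}
```

```bash
python3 -m handwheel '{"gripper":[-0.76,-0.76,-0.76,-0.76,-0.76,-0.76,-0.76,-0.76],"slide":[[0,0,-20],[0,0,-30],[-10,0,-30],[-30,8,0],[-35,8,0],[-35,8,0],[-35,8,0],[-35,8,0]],"yaw":[0,0,0,0,0,0,0,0]}'
python3 -m handwheel '{"gripper":[-0.76,-0.76,-0.76,-0.76],"slide":[[-30,6,0],[-12,4,0],[0,0,0],[0,0,0]],"yaw":[-0.006,0,0,0]}'
python3 - <<'E'
from workcell import camera
from h import *
print(plane(dict(camera("side")),238.1,298.7,.012))
c=camera("wrist");np.savez("pics/w3.npz",**c);cv2.imwrite("pics/w3.png",c["img"][:,:,::-1])
E
```

```text
time: 7.02
ee_pos: [0.5917, -0.0235, 0.1785]
tcp_rot: [180.0, 0.0, 88.2]
wrist_force: [0.6, 0.9, -0.3]
opening: 0.01
grasp_force: 0.0
time: 7.35
ee_pos: [0.6004, -0.0641, 0.1781]
tcp_rot: [-180.0, -0.0, 88.5]
wrist_force: [0.2, 0.1, 0.3]
opening: 0.0104
grasp_force: 0.0
[0.55732325 0.15396165 0.012     ]
```

View pics/w3.png

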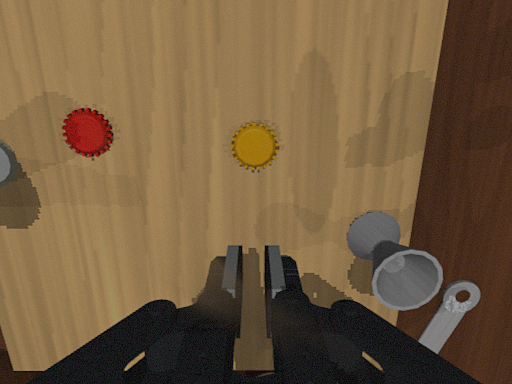

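Gold is at (255,146), straight ahead of the tips, and the jigger at (375–440,210–305) is clear. Green's ray meets the pan floor at y≈0.154, which is inside the pan.

```bash
python3 -m handwheel '{"gripper":[-0.76,-0.76,-0.76,-0.76,-0.76,-0.76,-0.76],"slide":[[0,1,25],[0,0,25],[0,0,15],[0,0,8],[0,0,4],[0,0,2.5],[0,0,0]],"yaw":[0,0,0,0,0,0,0]}'
python3 -m handwheel '{"gripper":[-0.76,-0.76,-0.76,-0.76,-0.76,-0.76,-0.76,-0.76],"slide":[[7,0,0],[6,0,0],[6,0,0],[8,-0.5,0],[9,-0.5,0],[10,-0.5,0],[10,-0.5,0],[10,-0.5,0]],"yaw":[0,0,0,0,0,0,0,0]}'
python3 - <<'E'
from workcell import camera
from h import *
print(caps(camera("side")))
E
```

```text
time: 8.03
ee_pos: [0.6018, -0.0632, 0.0994]
tcp_rot: [180.0, 0.0, 88.6]
wrist_force: [-0.0, 0.2, 0.9]
opening: 0.0101
grasp_force: 0.0
time: 8.7
ee_pos: [0.6007, 0.0035, 0.099]
tcp_rot: [180.0, 0.0, 88.6]
wrist_force: [0.4, -1.8, 2.2]
opening: 0.0105
grasp_force: 1.2
{'red': [(np.int32(106), array([286.87, 204.04]), array([280, 200,  14,  10], dtype=int32))], 'gold': [(np.int32(131), array([226.68, 211.5 ]), array([220, 206,  15,  12], dtype=int32))], 'green': [(np.int32(269), array([291.32, 107.55]), array([282, 100,  19,  18], dtype=int32)), (np.int32(156), array([238.08, 298.71]), array([231, 293,  15,  13], dtype=int32))]}
```

```bash
python3 -m handwheel '{"gripper":[-0.76,-0.76,-0.76,-0.76,-0.76,-0.76,-0.76,-0.76],"slide":[[9,-0.5,0.7],[10,-0.5,0],[10,-0.5,0],[10,-0.5,0],[10,-0.5,0],[10,-0.5,0],[10,0,0],[10,0,0]],"yaw":[0,0,0,0,0,0,0,0]}'
python3 - <<'E'
from workcell import camera
from h import *
c=camera("side");a=caps(c);print(a["gold"])
for t in a["gold"]:print(plane(c,*t[1],.1))
print(plane(c,226.68,211.5,.1))
E
```

```text
time: 9.42
ee_pos: [0.5998, 0.0821, 0.0985]
tcp_rot: [180.0, 0.0, 88.6]
wrist_force: [0.0, -3.8, 5.8]
opening: 0.0102
grasp_force: 3.0
[(np.int32(171), array([217.51, 243.04]), array([210, 237,  16,  13], dtype=int32))]
[0.59978172 0.1081698  0.1       ]
[0.60076624 0.03001424 0.1       ]
```

```bash
python3 -m handwheel '{"gripper":[-0.76,-0.76,-0.76,-0.76,-0.76,-0.76,-0.76,-0.76],"slide":[[10,0,0],[10,0,0],[9,0,0],[9,0,0],[9,0,0],[9,0,0],[9,0,0],[9,0,0]],"yaw":[0,0,0,0,0,0,0,0]}'
python3 -m handwheel '{"gripper":[-0.76,-0.76,-0.76],"slide":[[9,0,0],[0,0,0],[0,0,0]],"yaw":[0,0,0]}'
python3 - <<'E'
from workcell import camera
from h import *
c=camera("side");a=caps(c);print(a)
for t in a["gold"]+a["green"]:print(plane(c,*t[1],.012))
cv2.imwrite("pics/s4.png",cv2.resize(c["img"][120:350,120:350,::-1],None,fx=2.5,fy=2.5,interpolation=cv2.INTER_CUBIC))
E
```

```text
time: 10.13
ee_pos: [0.6012, 0.1565, 0.0975]
tcp_rot: [-179.9, -0.0, 88.6]
wrist_force: [-0.7, -0.1, -0.3]
opening: 0.0101
grasp_force: 0.0
time: 10.38
ee_pos: [0.6016, 0.1649, 0.0978]
tcp_rot: [-180.0, 0.0, 88.6]
wrist_force: [-0.1, -0.6, -0.5]
opening: 0.0104
grasp_force: 0.0
{'red': [(np.int32(106), array([286.78, 204.08]), array([280, 200,  14,  10], dtype=int32))], 'gold': [(np.int32(148), array([213.09, 295.64]), array([206, 290,  15,  13], dtype=int32))], 'green': [(np.int32(278), array([290.62, 107.83]), array([281, 100,  20,  18], dtype=int32)), (np.int32(155), array([238.12, 298.73]), array([231, 293,  15,  13], dtype=int32))]}
[0.60228568 0.15485761 0.012     ]
[ 0.53478162 -0.49729556  0.012     ]
[0.55727636 0.15401715 0.012     ]
```

View pics/s4.png

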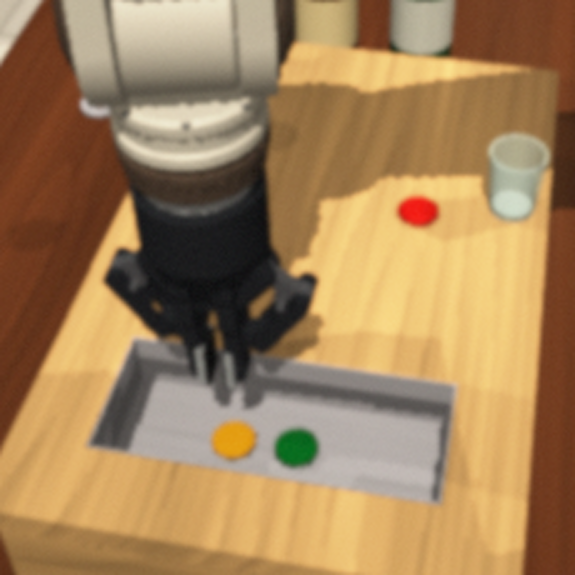

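Gold (235,440) and green (297,448) both lie in the pan. Red is still at (418,211), with the glass standing to its right. Next is red.

```bash
python3 -m handwheel '{"gripper":[-0.76,-0.76,-0.76,-0.76,-0.76,-0.76,-0.76,-0.76],"slide":[[0,0,-20],[0,0,-30],[-10,0,-30],[-30,-14,0],[-35,-16,0],[-35,-16,0],[-35,-16,0],[-35,-16,0]],"yaw":[0,0,0,0,0,0,0,0]}'
python3 -m handwheel '{"gripper":[-0.76,-0.76,-0.76,-0.76],"slide":[[-28,-14,0],[-11,-8,0],[0,0,0],[0,0,0]],"yaw":[0,0,0,0]}'
python3 - <<'E'
from workcell import camera
from h import *
c=camera("wrist");cv2.imwrite("pics/w5.png",c["img"][:,:,::-1])
E
```

```text
time: 11.1
ee_pos: [0.5181, -0.0153, 0.1781]
tcp_rot: [180.0, 0.0, 88.6]
wrist_force: [0.1, -0.4, -0.5]
opening: 0.0098
grasp_force: 0.0
time: 11.43
ee_pos: [0.4963, -0.0525, 0.1784]
tcp_rot: [180.0, -0.0, 88.5]
wrist_force: [1.1, 0.7, -0.1]
opening: 0.0104
grasp_force: 0.0
```

View pics/w5.png

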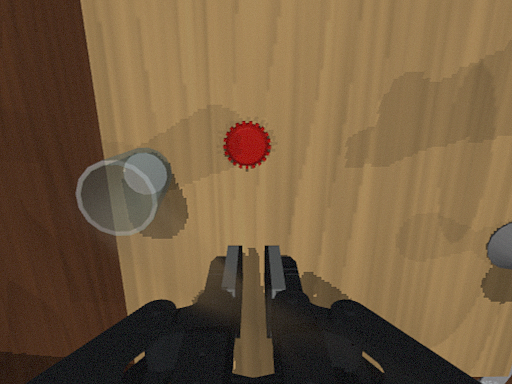

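Red is at (247,145) and the tips are centred at column 256, so I need to shift about 5 mm towards −x. The glass at (78–165,150–235) is clear.

```bash
python3 -m handwheel '{"gripper":[-0.76,-0.76,-0.76,-0.76,-0.76,-0.76,-0.76],"slide":[[0,-4.5,25],[0,0,25],[0,0,15],[0,0,8],[0,0,4],[0,0,2.5],[0,0,0]],"yaw":[0,0,0,0,0,0,0]}'
python3 -m handwheel '{"gripper":[-0.76,-0.76,-0.76,-0.76,-0.76,-0.76,-0.76,-0.76],"slide":[[7,0,0],[6,0,0],[6,0,0],[8,0.5,0],[9,0.5,0],[10,0.5,0],[10,0.5,0],[10,0.5,0]],"yaw":[0,0,0,0,0,0,0,0]}'
python3 - <<'E'
from workcell import camera
from h import *
c=camera("side");a=caps(c)
for t in a["red"]:print(plane(c,*t[1],.1))
E
```

```text
time: 12.07
ee_pos: [0.4923, -0.0515, 0.0989]
tcp_rot: [180.0, 0.0, 88.6]
wrist_force: [0.4, 0.3, -0.1]
opening: 0.0103
grasp_force: 0.0
time: 12.73
ee_pos: [0.4961, 0.0151, 0.0988]
tcp_rot: [180.0, 0.0, 88.6]
wrist_force: [0.4, -1.6, 2.1]
opening: 0.0101
grasp_force: 1.1
[0.49673181 0.04176711 0.1       ]
```

Centred; continue to the opening.

```bash
python3 -m handwheel '{"gripper":[-0.76,-0.76,-0.76,-0.76,-0.76,-0.76,-0.76,-0.76],"slide":[[9,0.5,0.3],[10,0.5,0],[10,0.5,0],[10,0.5,0],[10,0.5,0],[10,0,0],[10,0,0],[9,0,0]],"yaw":[0,0,0,0,0,0,0,0]}'
python3 -m handwheel '{"gripper":[-0.76,-0.76,-0.76,-0.76,-0.76,-0.76,-0.76,-0.76],"slide":[[9,0,0],[9,0,0],[9,0,0],[9,0,0],[9,0,0],[9,0,0],[9,0,0],[9,0,0]],"yaw":[0,0,0,0,0,0,0,0]}'
python3 -m handwheel '{"gripper":[-0.76,-0.76,-0.76,-0.76,-0.76,-0.76,-0.76],"slide":[[0,0,0],[0,0,-25],[0,0,-35],[0,0,-40],[0,0,-30],[0,0,0],[0,0,0]],"yaw":[0,0,0,0,0,0,0]}'
python3 - <<'E'
from workcell import camera
from h import *
c=camera("side");a=caps(c);print(a)
for t in a["red"]+a["gold"]+a["green"]:print(plane(c,*t[1],.012))
cv2.imwrite("pics/s6.png",c["img"][:,:,::-1])
E
```

```text
time: 13.45
ee_pos: [0.5004, 0.093, 0.0984]
tcp_rot: [180.0, 0.0, 88.6]
wrist_force: [0.4, -3.2, 3.6]
opening: 0.0101
grasp_force: 2.3
time: 14.12
ee_pos: [0.502, 0.1649, 0.0978]
tcp_rot: [-180.0, -0.0, 88.6]
wrist_force: [-0.2, -0.5, -0.4]
opening: 0.01
grasp_force: 0.0
time: 14.7
ee_pos: [0.503, 0.1641, 0.2301]
tcp_rot: [179.8, -0.1, 88.6]
wrist_force: [-1.0, -0.6, -0.9]
opening: 0.0107
grasp_force: 0.0
{'red': [(np.int32(150), array([272.17, 291.19]), array([265, 285,  15,  13], dtype=int32))], 'gold': [(np.int32(147), array([213.1 , 295.59]), array([206, 290,  15,  12], dtype=int32))], 'green': [(np.int32(155), array([238.12, 298.73]), array([231, 293,  15,  13], dtype=int32))]}
[0.50031447 0.12854205 0.012     ]
[0.60229305 0.15475219 0.012     ]
[0.55727636 0.15401715 0.012     ]
```

View pics/s6.png

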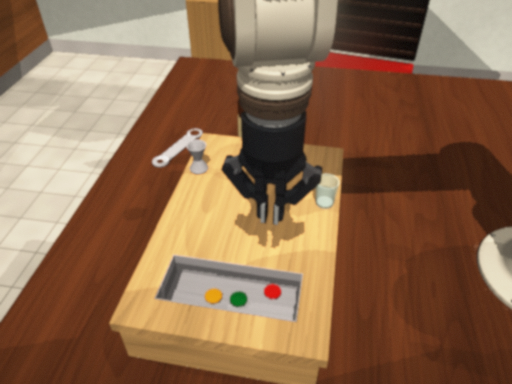

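All three caps are in the pan, at gold (213,296), green (238,299) and red (272,291). The jigger (199,165) and glass (326,190) are still in place.

```bash
python3 -c "
from workcell import ticket,camera
from h import *
print(caps(camera('side'))['red'][0][1])
print(ticket.job_done())"
```

```text
[272.17 291.19]
the job is handed in; nothing more can be done
None
```

I swept the green, gold and red caps through the opening into the pan and handed the job in at about 15 s; the jigger and glass look unmoved, and I planned no move near the bottles, though the arm hid them in the last picture.

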